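# Set a work support to its height pointer and close the cam lever

### The arm

A 7-joint arm with a two-finger parallel gripper is mounted at the origin on a cart in front of the work surface, level with it; the furniture and walls round the work are solid. World frame = base frame: x ahead of the robot, y to its left, z up, the work surface at z = 0. Lengths are in m, angles in degrees, forces in N, time in s.
With the tool pointing down it reaches from about 0.425 to 0.875 m from the base axis. Payload 4.7 kg.
Tool frame: the origin (TCP) lies midway between the tips of the shut fingers; the grasp point (between the pads) lies 19 mm behind it; z points along the fingers, y is the line along which they close (so a half turn about z gives the same grasp; the last joint's range is limited). The gripper opens to 87 mm and grips with 3 to 60 N. Pads are 19 mm wide; open, the fingers measure 117 mm over their backs; the gripper's body (75 mm by 190 mm) begins 51 mm behind the grasp point.
Start: joints at [-62.504, 18.392, -4.016, 83.108, 1.295, 78.541, -3.26], TCP at [0.292, 0.581, 0.223] pointing down, gripper open.
Joint ranges: [-163.93, 163.93], [-17.29, 119.83], [-79.2, 71.16], [3.27, 140.29], [-89.18, 269.18], [5.43, 117.66], [-154.24, 154.24]. Speed limits (degrees/s): [147.25, 147.25, 180, 180, 180, 180, 180].

### API

Orientations are given as [roll, pitch, yaw] about the fixed x, y, z axes, in that order (R = Rz(yaw) Ry(pitch) Rx(roll)).
In Python, from cell import env, viewer, boxes_of, masks_of gives the robot as it stands. The module is installed in compiled form; this text tells all that it offers.
- The arm moves only by the tool apply_moves, never from a script. Its argument "moves" is a list of rows, each a list of 7 numbers: the shift along the tool's x, y, z scaled (see below), then the turn, a rotation vector about the tool's x, y, z scaled (see below), then the opening, from 0 (shut) to 1 (fully open). A call has 1 to 20 rows; each row is the pose to reach, as a shift and turn from the pose commanded when the call began, along the tool's axes at that moment; what a row does not reach only later rows make up. The controller multiplies each number of a shift by 0.2 m and each number of a turn by 1.5 rad. A row lasts 1/10 s, in which the tool goes at most 50 mm and 8.59 degrees, less where a joint would pass 70% of its speed; a pose out of reach is approached as far as the arm can. A call with a number of a shift or a turn outside -1 to 1 is refused whole. A call with a gripper value outside its range is refused whole. The fingers move at their own pace and stop on an object; "grip_force" is the grip in N (left out, the last holds). Time passes only in rows, so rows that repeat a pose let the fingers close. It gives the time, the measured TCP pose, the force, the opening and the grip force at its end, in the units of the state.
- env.get_obs(): the state, without advancing time (a new reading comes with each control period).
- viewer.read_camera(name): name is "scene" or "top" or "wrist"; returns the picture (384x512x3 uint8, red, green, blue); there is no depth.
- viewer.get_calibration(name): a dict with "fov_y" (degrees; the focal length in pixels is half the picture's height over the tangent of half this angle, whatever the lens; pixels are square), "cx", "cy" (the principal point, pixels), "position" and "orientation" of the camera in the world. Camera axes: x right, y up, looking along -z (the intrinsics and any distortion apply to the point x, -y, -z); pixel columns grow to the right and rows downward; lengths in m; the calibration is good to about 2 mm. A picture is of the moment at which its call begins: read the wrist's pose just before it. get_calibration takes no time and is no camera call; for the wrist camera it gives the pose at the moment of the call.
- env.sign_off(): hands the job in; it is judged then, once.
Trained networks look in the newest picture that a camera, given by its name, has taken for a name from the list of things; names that differ only in an ending like _2 or _b are one class to them, and where a whole thing is asked for, a point or a joint stands for the part that bears it (a point fixed in the world has none). Each returns a list of dicts, best first, with "conf" (0 to 1); they miss things now and then, are a little off and sometimes report something else, mostly with a low value. They report only what shows in the picture. A call takes as long as a camera call.
- boxes_of(camera, target): "location" ([column, row] in pixels, amid what is visible of it).
- masks_of(camera, target): "pixels" (384x512 bool, what is visible of it) and "location" ([column, row] in pixels, amid what is visible of it).
The state is a dict: "time_s": time; "qpos": joint angles; "joint_velocities": joint speeds; "effort": joint torques, N m; "tool_pos": TCP position; "tool_rot": TCP orientation; "force": force on the tool from outside, world axes, zero at the start; "wrist_torque": the same for the moment, N m; "grip_width": finger opening in m; "grasp_force": force on a finger pad.
Only numpy, scipy, OpenCV 4.12 (cv2) and the standard library are available. Lean on these libraries where they do the work, as an engineer would, in place of code of your own. Each camera call takes 0.05 s, during which the arm holds its last target. There are 200 camera calls.

### The job

Set the adjustable work support to height: grip the round head of its post, raise it until the lower edge of the head is level with the tip of the pointer on the gauge rod, and, holding it there, swing the upright cam lever anticlockwise (seen from above) fully home against its stop by turning the hand about the post so that a finger sweeps the lever along. Do not close the lever before the post is at the pointer, do not shift the pointer or let the post slip, and leave the other things on the bench alone. Finish still gripping the head at that height with the lever closed; do not let go.

Things in the scene. Friction and masses are not known exactly. Their poses are not given: they have to be found in the camera images.
- stand: The work support, fixed to the bench: dark steel foot 130 (x) x 150 (y) x 12 mm, its upright sleeve on the z axis. Origin: on the bench under the post's axis; z up, +y toward the gauge rod, a thin upright rod (8 mm across, 64 mm from the post axis, top at 136 mm). The sleeve is 40 mm across to 56 mm height, then 26 mm across up to its top at 90 mm. The post (18 mm across) slides straight up and down on the z axis.
- head: Round aluminium head on top of the post, 30 mm across and 45 mm high with a thin rubber pad on top. Origin: centre of its LOWER edge, on the post axis; z up. It spins freely about the post axis, so the hand can turn about it while gripping. At the start the lower edge is 96 mm above the bench, 6 mm above the sleeve. Post and head weigh about 0.35 kg and drop back when let go; the cam does not carry them here.
- post (a joint): Height of the post above its lowest position, m: 0 at the start (head's lower edge 96 mm above the bench), at most 0.06.
- pointer_tip (a point): Tip of the small steel pointer on a block 18x18x14 mm clamped on the gauge rod; the tip points at the post and lies 37 mm from its axis, in the stand's +y direction. It stands 17 to 34 mm higher than the head's lower edge at the start. The block is held only by friction (about 12 N).
- lever (a joint): Angle of the cam lever, rad: 0 wide open, 0.9 fully closed at its stop; grows anticlockwise seen from above; starts between 0 and 0.2. It turns about the post axis. Its arm points, in the stand's frame, at 3.491 rad (200 degrees, anticlockwise from +x) plus the joint value. Its closed stop is a dark lug on the sleeve. It stays where it is left; friction about 0.06 N m.
- lever_tab (a point): Point on the lever's upright flat steel tab, on the lever's centre line, 43 mm from the post axis and 150 mm above the bench (the top edge of the tab). The tab is a vertical plate in the radial plane, 6 mm thick, from 26 to 60 mm off the axis, with a 9 mm round bar at its outer edge (to 64.5 mm), from 66 to 150 mm above the bench; below it, a ring 39 mm across round the sleeve at 61 to 75 mm height.
- bolt: loose hexagon bolt with nut, 22x68x19 mm; a bystander, origin under its centre; leave it alone.
- bearing: loose ball bearing, 40 mm across, 12 mm high; a bystander, origin under its centre; leave it alone.
- elbow: loose brass pipe elbow, 62x47x26 mm; a bystander, origin under its centre; leave it alone.
- spanner: loose combination spanner, 33x191x9 mm; a bystander, origin under its centre; leave it alone.
- block: loose wooden block, 45x110x32 mm; a bystander, origin under its centre; leave it alone.
- pot: loose screw-top pot, 65 mm across, 73 mm high; a bystander, origin under its centre; leave it alone.
- pliers: loose pliers, 54x176x13 mm; a bystander, origin under its centre; leave it alone.

How it is judged (in metres and radians):
On the way, in this order (a step that is already met when the one before it is completed fails the run):
1. the head is held by the fingers level with the pointer while the lever is still open (z of head in the frame of pointer_tip between -0.004 and 0.004 m and contact force between the fingers and head above 2 N and value of joint lever below 0.4 rad), for 0.3 s.
2. the lever is swung home with the head still held level with the pointer (z of head in the frame of pointer_tip between -0.004 and 0.004 m and contact force between the fingers and head above 2 N and value of joint lever above 0.8 rad), for 0.2 s.
At the end, for the whole second after the job is handed in: The fingers still grip the head (over 2 N), which is at rest with its lower edge within 4 mm of the pointer tip's height and thus off its lower stop, and the lever is within 0.1 rad of its closed stop (all of step 2 and linear speed of head below 0.01 m/s and height (world z) of head above 0.108 m); the arm keeps its last pose, push and grip.
It fails at once if the lever is being closed while the post is off the pointer by more than 8 mm ((z of head in the frame of pointer_tip above 0.008 m or z of head in the frame of pointer_tip below -0.008 m) and value of joint lever above 0.5 rad).
It fails at once if the pointer is shifted on its rod (distance of pointer_tip from where it was at the start of the episode above 0.004 m).
It fails at once if a bystander is disturbed (distance of any of bolt, bearing, elbow, spanner, block, pot, pliers from where it was at the start of the episode above 0.03 m).
It also fails if it takes over 45 s, if anything falls off the work surface, if the arm or the gripper's body presses on something with over 40 N, if the wrist force passes 120 N, or if a joint passes its speed limit or range.

## Working session

There is one attempt and no reset: what is moved stays moved. The work goes in short steps, Python scripts to look and compute and a tool call to move; the robot and the scene stay as the last step left them, time stands still between calls to the robot, and variables do not carry over. Pictures are saved under pics/ and viewed, at most 10 in all, crops included, and the job is handed in when it is done.

Besides the shell and the picture viewer there is one more tool, called after "Emit:" by a JSON object that holds its "name" and its "arguments". apply_moves: Moves the arm, as the interface text tells. Shifts and turns lie within -1 to 1; 1 stands for 0.2 m of shift or 1.5 rad of turn. Its arguments: {"type":"object","properties":{"moves":{"type":"array","items":{"type":"array","items":{"type":"number","minimum":-1,"maximum":1}}},"grip_force":{"type":"number"}},"required":["moves"]}

```bash
mkdir -p pics
cat > h.py <<'E'
from cell import env, viewer, boxes_of, masks_of
import numpy as np, cv2
from scipy.spatial.transform import Rotation as R
def snap(n,f=None):
    c=viewer.get_calibration(n); im=viewer.read_camera(n)
    if f: cv2.imwrite('pics/'+f,im[:,:,::-1])
    return im,c
def rot(c):
    o=np.array(c['orientation'],float)
    return o if o.shape==(3,3) else (R.from_euler('xyz',o,degrees=True).as_matrix() if o.size==3 else None)
def ray(c,px):
    f=192/np.tan(np.radians(c['fov_y']/2))
    d=np.array([(px[0]-c['cx'])/f,-(px[1]-c['cy'])/f,-1.]); d=rot(c)@d
    return np.array(c['position']),d/np.linalg.norm(d)
def proj(c,p):
    f=192/np.tan(np.radians(c['fov_y']/2))
    q=rot(c).T@(np.array(p)-c['position']); return c['cx']+f*q[0]/-q[2], c['cy']-f*q[1]/-q[2]
def tri(rs):
    A=sum(np.eye(3)-np.outer(d,d) for _,d in rs); b=sum((np.eye(3)-np.outer(d,d))@p for p,d in rs)
    return np.linalg.solve(A,b)
def atz(r,z): p,d=r; return p+d*(z-p[2])/d[2]
E
python3 - <<'E'
from h import *
for n in ['scene','top']:
    im,c=snap(n,n+'1.png'); print(n,c)
    for t in ['stand','head','pointer_tip','lever_tab','lever','bolt','bearing','elbow','spanner','block','pot','pliers']:
        b=boxes_of(n,t); print(t,[(np.round(x['location'],1).tolist(),round(x['conf'],2)) for x in b[:2]])
print(env.get_obs())
E
```

```text
scene {'fov_y': 57.34949069171387, 'cx': 254.3884552590407, 'cy': 190.6004963021448, 'position': array([0.12604215, 0.62232629, 0.49072303]), 'orientation': array([  63.54557865,   -0.33314169, -149.13318967])}
stand [([240.3, 242.6], 0.83)]
head [([240.0, 291.6], 0.7)]
pointer_tip []
lever_tab [([253.6, 213.6], 0.85), ([242.3, 244.0], 0.2)]
lever [([255.9, 213.5], 0.74)]
bolt [([293.3, 261.9], 0.52)]
bearing [([277.9, 281.1], 0.78)]
elbow [([318.5, 208.7], 0.35)]
spanner [([239.0, 293.8], 0.94)]
block [([316.2, 206.5], 0.7)]
pot [([279.5, 189.8], 0.85)]
pliers [([321.7, 185.7], 0.46)]
top {'fov_y': 56.02522816883571, 'cx': 260.821853009001, 'cy': 194.3761666274439, 'position': array([ 0.41278328, -0.05537138,  1.07869758]), 'orientation': array([  8.55028965,   0.78905791, -90.58309134])}
stand [([223.5, 221.2], 0.89)]
head [([219.1, 216.4], 0.51)]
pointer_tip [([198.9, 220.7], 0.4)]
lever_tab [([228.7, 224.5], 0.48)]
lever [([227.4, 224.4], 0.7), ([204.2, 266.7], 0.36)]
bolt [([236.4, 260.5], 0.66)]
bearing [([196.8, 222.6], 0.6)]
elbow [([230.8, 180.4], 0.79)]
spanner [([181.2, 240.7], 0.73)]
block [([315.2, 252.7], 0.81)]
pot [([326.6, 201.5], 0.86), ([218.3, 217.5], 0.48)]
pliers [([374.8, 237.3], 0.78)]
{'time_s': 1.3, 'qpos': array([-62.50249637,  18.38997056,  -4.01712558,  83.10768286,
         1.29676926,  78.53934701,  -3.25896355]), 'joint_velocities': array([-0.1026579 , -0.0634622 , -0.00979311,  0.0750635 ,  0.02362539,
        0.03716749, -0.00012138]), 'effort': array([ 3.18126022e-04, -4.91081822e+01, -4.03209273e-01, -3.12791383e+01,
       -6.37871702e-02,  3.32575862e-02, -9.44643318e-06]), 'tool_pos': array([0.29199185, 0.58075889, 0.22260768]), 'tool_rot': array([1.79991767e+02, 4.08410444e-03, 1.53313656e+02]), 'force': array([0.09770279, 0.1757941 , 0.28968869]), 'wrist_torque': array([ 0.03098587,  0.08506457, -0.00478501]), 'grasp_force': 0.0, 'grip_width': 0.08716947497360972}
```

Run:
```python
import cv2,numpy as np
a=cv2.imread('pics/scene1.png');b=cv2.imread('pics/top1.png')
a=cv2.resize(a[160:320,170:340],None,fx=3.5,fy=3.5,interpolation=cv2.INTER_CUBIC)
b2=cv2.resize(b[160:290,150:270],None,fx=4.5,fy=4.5,interpolation=cv2.INTER_CUBIC)
cv2.imwrite('pics/a.png',a);cv2.imwrite('pics/b.png',b2)
```

```text
(no output)
```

View pics/a.png

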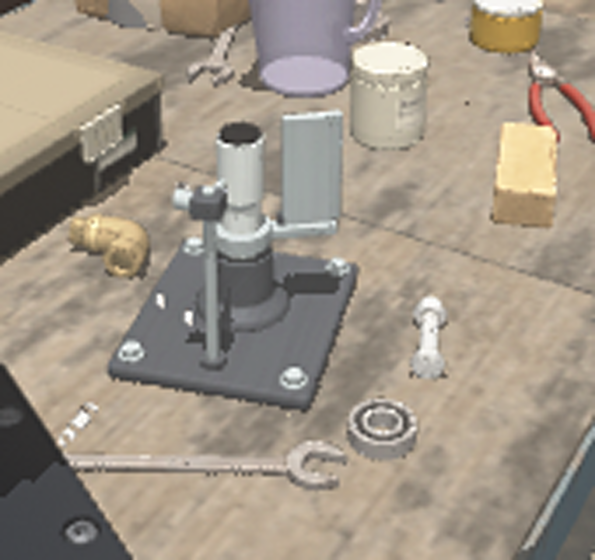

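View pics/b.png

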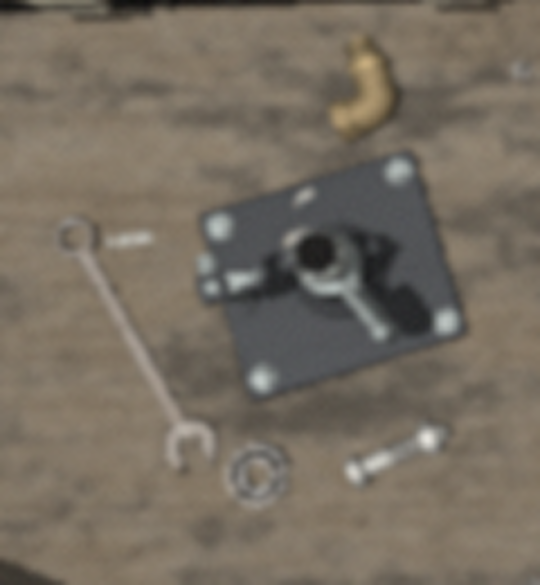

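View pics/scene1.png

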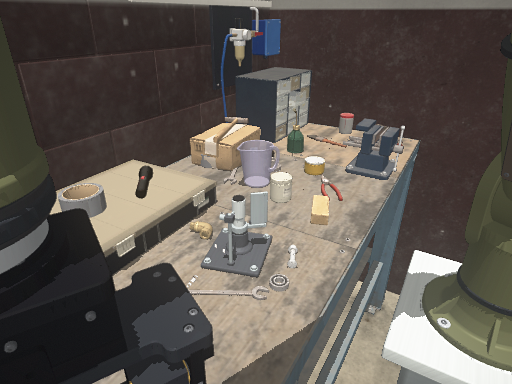

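Run:
```python
from h import *
from scipy.optimize import least_squares
cs=viewer.get_calibration('scene');ct=viewer.get_calibration('top')
A=lambda x,y:(170+(x-1.25)/3.5,160+(y-1.25)/3.5)
B=lambda x,y:(150+(x-1.75)/4.5,160+(y-1.75)/4.5)
for q in [(200,215),(412,152),(466,330),(255,398)]: print(atz(ray(ct,B(*q)),.012).round(4))
for q in [(193,240),(357,268),(307,410),(108,372)]: print('s',atz(ray(cs,A(*q)),.012).round(4))
print('pad',atz(ray(ct,B(318,255)),.142),atz(ray(cs,A(240,133)),.142), tri([ray(ct,B(318,255)),ray(cs,A(240,133))]))
print('rodtop', atz(ray(cs,A(208,188)),.136),atz(ray(ct,B(205,265)),.136))
for q in [(285,115),(342,113)]: print('tab',atz(ray(cs,A(*q)),.15))
print('bar',atz(ray(ct,B(382,335)),.15))
```

```text
[0.5365 0.1571 0.012 ]
[0.577  0.0165 0.012 ]
[ 0.4588 -0.0186  0.012 ]
[0.4162 0.1191 0.012 ]
s [0.5717 0.0164 0.012 ]
s [ 0.454  -0.0134  0.012 ]
s [0.4086 0.1323 0.012 ]
s [0.5301 0.1653 0.012 ]
pad [0.49735075 0.06230697 0.142     ] [0.49602176 0.06690475 0.142     ] [0.49804848 0.06288818 0.13956937]
rodtop [0.4807394  0.12381655 0.136     ] [0.49280475 0.12896605 0.136     ]
tab [0.47703239 0.04516405 0.15      ]
tab [0.44843167 0.02439863 0.15      ]
bar [0.45055246 0.02449868 0.15      ]
```

Emit:
{"name": "apply_moves", "arguments": {"moves": [[-0.35,-0.31,-0.07,0,0,0,1],[-0.69,-0.62,-0.14,0,0,0,1],[-1,-0.93,-0.2,0,0,0.05,1],[-1,-0.95,-0.2,0,0,0.15,1],[-1,-0.95,-0.2,0,0,0.25,1],[-1,-0.95,-0.2,0,0,0.25,1]]}}

```text
time_s: 1.9
tool_pos: [0.3873, 0.317, 0.2637]
tool_rot: [179.9, 0.1, 131.4]
force: [0.6, 0.2, 0.6]
grip_width: 0.0866
grasp_force: 0.0
```

```bash
cat >> h.py <<'E'
def go(p,yang=None):
    """shift/turn numbers to bring TCP to p, y-axis line at world angle yang (deg), tool down"""
    o=env.get_obs(); M=R.from_euler('xyz',o['tool_rot'],degrees=True)
    s=M.as_matrix().T@(np.array(p)-o['tool_pos'])/.2
    ya=np.degrees(np.arctan2(M.as_matrix()[1,1],M.as_matrix()[0,1])); t=np.zeros(3)
    if yang is not None:
        T=R.from_euler('xyz',[180,0,yang+90],degrees=True); t=(M.inv()*T).as_rotvec()/1.5
    print('t',o['time_s'],'pos',np.round(o['tool_pos'],4),'rot',np.round(o['tool_rot'],2),'yang',ya.round(1),'q',np.round(o['qpos'],0),'-> shift',s.round(4),'turn',t.round(4))
E
python3 -c "
from h import *
go([.497,.063,.27],-16)"
```

```text
t 1.9 pos [0.3873 0.317  0.2637] rot [1.7992e+02 6.0000e-02 1.3136e+02] yang 41.4 q [-48.  -1.   6. 101.   0.  80.  -1.] -> shift [-1.3156 -0.4277 -0.031 ] turn [1.200e-03 1.000e-04 6.675e-01]
```

Emit:
{"name": "apply_moves", "arguments": {"moves": [[-0.25,-0.08,0,0,0,0.1,1],[-0.5,-0.16,0,0,0,0.2,1],[-0.75,-0.24,0,0,0,0.3,1],[-0.95,-0.31,0,0,0,0.4,1],[-0.95,-0.31,0,0,0,0.5,1],[-0.95,-0.31,0,0,0,0.6,1],[-0.95,-0.31,0,0,0,0.667,1],[-0.95,-0.31,0,0,0,0.667,1]]}}

```text
time_s: 2.7
tool_pos: [0.4659, 0.1381, 0.2627]
tool_rot: [180.0, -0.0, 74.5]
force: [-0.6, -0.5, -0.7]
grip_width: 0.0868
grasp_force: 0.0
```

```bash
python3 -c "
from h import *
go([.497,.063,.27],-16)
im,c=snap('wrist','w1.png');print(c)
for n in ['head','pointer_tip','lever_tab','stand']: print(n,[(np.round(x['location'],1),round(x['conf'],2)) for x in boxes_of('wrist',n)[:2]])
print([np.round(proj(c,p)) for p in [(.497,.063,.142),(.487,.0986,.12),(.448,.0244,.15)]])
"
```

```text
t 2.7 pos [0.4659 0.1381 0.2627] rot [ 1.7999e+02 -2.0000e-02  7.4470e+01] yang -15.5 q [-36.  -3.  16. 103.   1.  80. -36.] -> shift [-0.32    0.2504 -0.0363] turn [ 0.0002 -0.0002  0.0055]
{'fov_y': 61.91647972213252, 'cx': 254.94296263620276, 'cy': 193.89809511662534, 'position': array([0.48487947, 0.20149667, 0.42475581]), 'orientation': array([-13.86483606,  -0.04254444, -15.52270473])}
head [(array([303.7, 235. ]), 0.77)]
pointer_tip [(array([277.6, 192.6]), 0.72), (array([302.9, 232.6]), 0.64)]
lever_tab [(array([284.2, 275.9]), 0.95)]
stand [(array([285.2, 200.1]), 0.66)]
[array([306., 255.]), array([284., 217.]), array([267., 307.])]
```

View pics/w1.png

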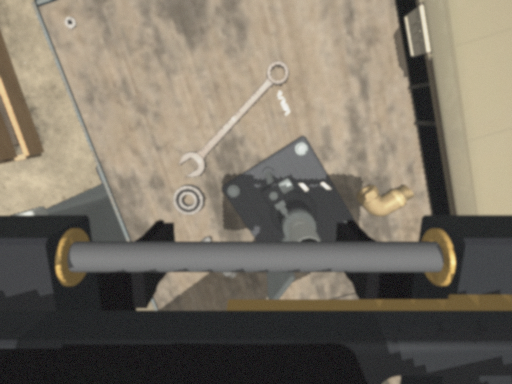

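Run:
```python
from h import *
cs=viewer.get_calibration('scene')
y=np.radians(106);u=np.array([np.cos(y),np.sin(y)]);ax=np.array([.497,.064])
for z in [.113,.12,.125,.13]:
    print(z,[np.round((np.array(proj(cs,(*(ax+u*r),z)))-[170,160])*3.5+1.25) for r in (.037,.055,.064)])
for r,z in [(0,.142),(0,.096),(.064,.136),(.064,.012)]: print(r,z,(np.array(proj(cs,(*(ax+u*r),z)))-[170,160])*3.5+1.25)
a=cv2.imread('pics/scene1.png')
a=cv2.resize(a[185:270,205:275],None,fx=7,fy=7,interpolation=cv2.INTER_CUBIC)
im,c=snap('scene')
b=cv2.resize(im[185:270,205:275,::-1],None,fx=4,fy=4,interpolation=cv2.INTER_CUBIC)
b=cv2.copyMakeBorder(b,0,a.shape[0]-b.shape[0],0,0,cv2.BORDER_CONSTANT)
cv2.imwrite('pics/c.png',np.hstack([a,b]))
```

```text
0.113 [array([224., 201.]), array([214., 216.]), array([209., 224.])]
0.12 [array([223., 191.]), array([214., 206.]), array([209., 214.])]
0.125 [array([223., 184.]), array([214., 199.]), array([209., 206.])]
0.13 [array([223., 177.]), array([214., 191.]), array([209., 199.])]
0 0.142 [241.26042215 130.74554165]
0 0.096 [242.29959717 195.4284893 ]
0.064 0.136 [208.29802171 189.91608908]
0.064 0.012 [213.5705256  364.10776176]
```

View pics/c.png

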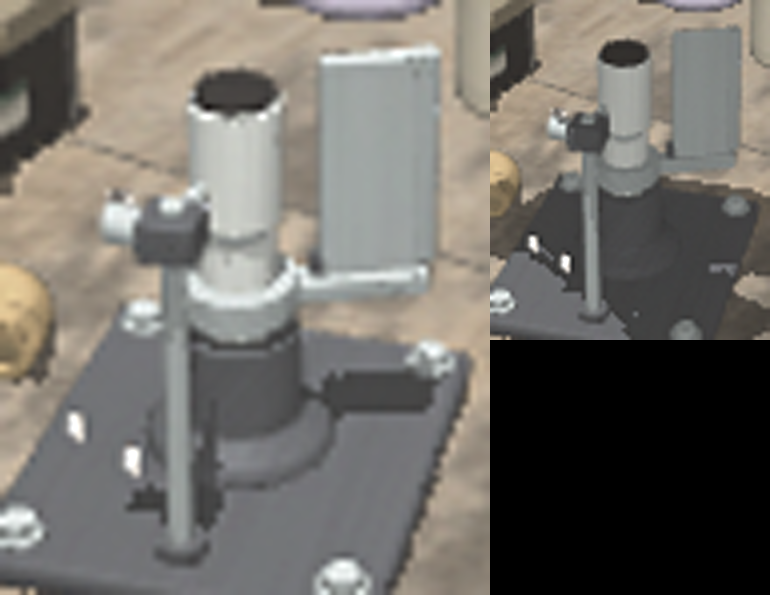

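Run:
```python
from h import *
cs=viewer.get_calibration('scene')
ax=np.array([.497,.064]);v=np.array([-.554,.833])
y=np.radians(106);u=np.array([np.cos(y),np.sin(y)])
f=lambda p:((np.array(proj(cs,p))-[205,185]+.5)*7-.5).round(1)
print('low edge pred',f((*(ax+v*.015),.096)),'top front',f((*(ax+v*.015),.141)),'ax',f((*ax,.142)))
for z in (.122,.125,.128): print('tip',z,f((*(ax+u*.037),z)),'blk',f((*(ax+u*.064),z)))
print('rod',f((*(ax+u*.064),.136)),f((*(ax+u*.064),.012)))
for r in (.026,.0645):
  for a in (218,220,222,224):
    w=np.radians(a); print(r,a,f((*(ax+r*np.array([np.cos(w),np.sin(w)])),.15)))
go([.497,.063,.21],-16)
```

```text
low edge pred [240.5 241. ] top front [238.5 112.9] ax [238.  87.]
tip 0.122 [202.2 201.9] blk [173.4 247.4]
tip 0.125 [202.  193.2] blk [173.1 238.4]
tip 0.128 [201.8 184.4] blk [172.8 229.5]
rod [172.1 205.3] [182.6 553.7]
0.026 218 [322.2  59.4]
0.026 220 [321.8  58.1]
0.026 222 [321.3  56.8]
0.026 224 [320.7  55.5]
0.0645 218 [446.1  53.1]
0.0645 220 [444.8  49.8]
0.0645 222 [443.3  46.6]
0.0645 224 [441.5  43.5]
t 3.0 pos [0.4658 0.1384 0.2626] rot [179.99  -0.    74.58] yang -15.4 q [-37.  -3.  16. 103.   1.  80. -36.] -> shift [-0.3217  0.2506  0.2629] turn [ 0.0001 -0.      0.0067]
```

Emit:
{"name": "apply_moves", "arguments": {"moves": [[-0.16,0.12,0,0,0,0,0.6],[-0.317,0.249,0,0,0,0,0.6],[-0.317,0.249,0.1,0,0,0,0.6],[-0.317,0.249,0.25,0,0,0,0.6],[-0.317,0.249,0.35,0,0,0,0.6],[-0.317,0.249,0.45,0,0,0,0.6],[-0.317,0.249,0.55,0,0,0,0.6],[-0.317,0.249,0.65,0,0,0,0.6],[-0.317,0.249,0.74,0,0,0,0.6],[-0.317,0.249,0.813,0,0,0,0.6],[-0.317,0.249,0.813,0,0,0,0.6]]}}

```text
time_s: 4.1
tool_pos: [0.4952, 0.0636, 0.098]
tool_rot: [-179.8, 0.1, 74.5]
force: [-0.1, -0.8, -0.2]
grip_width: 0.0521
grasp_force: 0.0
```

Run:
```python
from h import *
go([.497,.064,.1],-16)
im,c=snap('scene')
o=cv2.resize(im[150:290,170:310,::-1],None,fx=4,fy=4,interpolation=cv2.INTER_CUBIC)
cv2.imwrite('pics/d.png',o)
```

```text
t 4.1 pos [0.4952 0.0636 0.098 ] rot [-1.798e+02  1.300e-01  7.455e+01] yang -15.5 q [-31.   6.  22. 113.  -3.  61. -23.] -> shift [ 0.0044  0.0081 -0.0101] turn [-0.0023  0.0016  0.0064]
```

View pics/d.png

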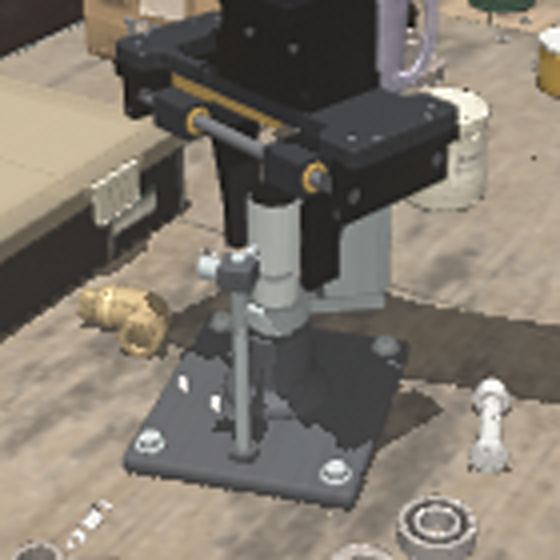

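Emit:
{"name": "apply_moves", "arguments": {"moves": [[0,0,0,0,0,0,0.4],[0,0,0,0,0,0,0.3],[0,0,0,0,0,0,0.2],[0,0,0,0,0,0,0.2],[0,0,0,0,0,0,0.2],[0,0,0,0,0,0,0.2]], "grip_force": 30}}

```text
time_s: 4.75
tool_pos: [0.4985, 0.0637, 0.1007]
tool_rot: [179.8, -0.1, 74.5]
force: [5.2, -0.8, -0.3]
grip_width: 0.0298
grasp_force: 30.0
```

```bash
python3 -c "
from h import *
o=env.get_obs();print(o['force'],o['wrist_torque'])
go([.497,.064,.1],-16)"
```

```text
[ 5.18165765 -0.77285187 -0.26376999] [-0.30972303 -0.99867113 -0.00332111]
t 4.75 pos [0.4985 0.0637 0.1007] rot [ 1.7981e+02 -7.0000e-02  7.4480e+01] yang -15.5 q [-31.   6.  22. 113.  -3.  61. -24.] -> shift [-0.0005 -0.0077  0.0037] turn [ 0.0022 -0.0008  0.0056]
```

Emit:
{"name": "apply_moves", "arguments": {"moves": [[0,0.004,-0.03,0,0,0,0.2],[0,0.008,-0.06,0,0,0,0.2],[0,0.008,-0.09,0,0,0,0.2],[0,0.008,-0.12,0,0,0,0.2],[0,0.008,-0.1475,0,0,0,0.2],[0,0.008,-0.1475,0,0,0,0.2],[0,0.008,-0.1475,0,0,0,0.2]]}}

```text
time_s: 5.45
tool_pos: [0.4985, 0.0636, 0.1296]
tool_rot: [180.0, -0.0, 74.5]
force: [4.2, 1.1, -2.6]
grip_width: 0.0293
grasp_force: 30.0
```

Run:
```python
from h import *
o=env.get_obs();print(o['force'],o['wrist_torque'])
go([.4985,.064,.1305],-16)
im,c=snap('scene')
a=cv2.resize(im[185:270,205:275,::-1],None,fx=7,fy=7,interpolation=cv2.INTER_CUBIC)
cv2.imwrite('pics/e.png',a)
ax=np.array([.498,.064]);v=np.array([-.554,.833])
f=lambda p:((np.array(proj(c,p))-[205,185]+.5)*7-.5).round(1)
for z in (.122,.125,.128): print(f((*(ax+v*.015),z)))
```

```text
[ 4.15623664  1.06357739 -2.59695264] [ 0.13873092 -0.80139743 -0.06260925]
t 5.45 pos [0.4985 0.0636 0.1296] rot [ 1.7998e+02 -3.0000e-02  7.4510e+01] yang -15.5 q [-31.   4.  22. 111.  -2.  65. -24.] -> shift [ 0.0017 -0.0005 -0.0044] turn [ 0.0002 -0.0003  0.006 ]
[236.6 167. ]
[236.5 158.4]
[236.3 149.8]
```

View pics/e.png

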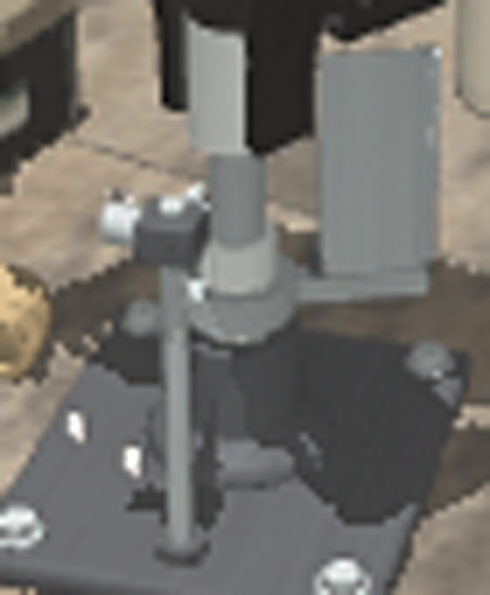

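Emit:
{"name": "apply_moves", "arguments": {"moves": [[0,0.005,-0.005,0,0,-0.03,0.2],[0,0.007,-0.005,0,0,-0.08,0.2],[0,0.007,-0.005,0,0,-0.13,0.2],[0,0.007,-0.005,0,0,-0.18,0.2],[0,0.007,-0.005,0,0,-0.23,0.2],[0,0.007,-0.005,0,0,-0.28,0.2],[0,0.007,-0.005,0,0,-0.28,0.2],[0,0.007,-0.005,0,0,-0.28,0.2]]}}

```text
time_s: 6.3
tool_pos: [0.4989, 0.0636, 0.1299]
tool_rot: [-179.9, -0.0, 98.5]
force: [1.6, 2.5, -3.7]
grip_width: 0.0293
grasp_force: 31.7
```

Run:
```python
from h import *
o=env.get_obs();print(o['force'],o['wrist_torque'])
go([.4985,.064,.1305],60)
print(boxes_of('scene','lever_tab')[:1] if snap('scene','f.png') else 0)
```

```text
[ 1.55922172  2.53186147 -3.74071761] [ 0.59367289 -0.29275683  0.04024056]
t 6.3 pos [0.4989 0.0636 0.1299] rot [-1.7989e+02 -4.0000e-02  9.8490e+01] yang 8.5 q [-30.   4.  21. 111.  -2.  65.  -0.] -> shift [ 0.0023 -0.0015 -0.0031] turn [-0.0009 -0.001  -0.5993]
[{'location': [254.9, 211.7], 'conf': 0.76}]
```

Emit:
{"name": "apply_moves", "arguments": {"moves": [[0,0,-0.004,0,0,0,0.2],[0,0,-0.004,0,0,0,0.2],[0,0,-0.004,0,0,0,0.2],[0,0,-0.004,0,0,0,0.2],[0,0,-0.004,0,0,-0.04,0.2],[0,0,-0.004,0,0,-0.08,0.2],[0,0,-0.004,0,0,-0.12,0.2],[0,0,-0.004,0,0,-0.16,0.2],[0,0,-0.004,0,0,-0.2,0.2],[0,0,-0.004,0,0,-0.24,0.2],[0,0,-0.004,0,0,-0.28,0.2],[0,0,-0.004,0,0,-0.32,0.2],[0,0,-0.004,0,0,-0.36,0.2],[0,0,-0.004,0,0,-0.36,0.2],[0,0,-0.004,0,0,-0.36,0.2]]}}

```text
time_s: 7.9
tool_pos: [0.4992, 0.0637, 0.1313]
tool_rot: [-180.0, -0.1, 129.5]
force: [-1.4, 5.1, -3.9]
grip_width: 0.0292
grasp_force: 30.0
```

Run:
```python
from h import *
o=env.get_obs();print(o['force'],o['wrist_torque'])
go([.4985,.064,.1307],60)
im,c=snap('scene')
a=cv2.resize(im[185:270,205:275,::-1],None,fx=7,fy=7,interpolation=cv2.INTER_CUBIC)
cv2.imwrite('pics/g.png',a)
```

```text
[-1.38561505  5.10637347 -3.91956454] [1.05392232 0.40877791 0.01022584]
t 7.9 pos [0.4992 0.0637 0.1313] rot [-1.7998e+02 -7.0000e-02  1.2953e+02] yang 39.5 q [-29.   4.  20. 111.  -2.  65.  31.] -> shift [ 0.0035 -0.0019  0.0028] turn [-0.     -0.0009 -0.2382]
```

View pics/g.png

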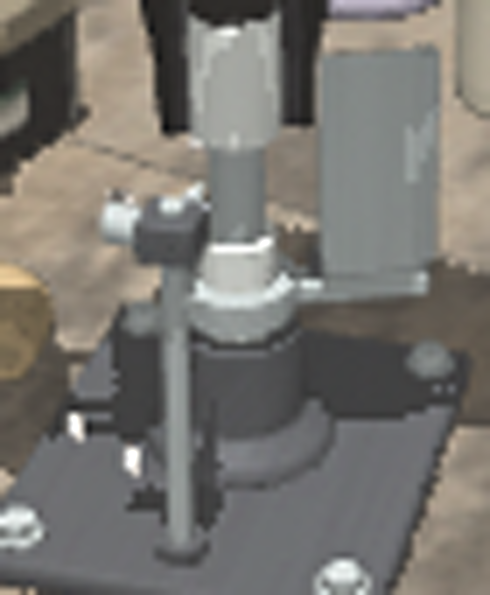

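Run:
```python
from h import *
c=viewer.get_calibration('scene'); im=viewer.read_camera('scene')
g=cv2.cvtColor(im,cv2.COLOR_RGB2GRAY).astype(np.float32)
ax=np.array([.4985,.064]); rs=np.arange(.012,.052,.002)
print('r   ',*[f'{r*1e3:4.0f}' for r in rs])
for side in (0,180):
  w=np.radians(219.5+side); d=np.array([np.cos(w),np.sin(w)])
  for z in np.arange(.128,.2,.006):
    P=np.array([proj(c,(*(ax+r*d),z)) for r in rs],np.float32)
    v=cv2.remap(g,P[None,:,0],P[None,:,1],cv2.INTER_LINEAR)[0]
    print(f'{z:.3f}',*[f'{x:4.0f}' for x in v])
```

```text
r      12   14   16   18   20   22   24   26   28   30   32   34   36   38   40   42   44   46   48   50
0.128  145  112   67   43   42   36   55  125  131  134  134  134  135  136  136  136  135  134  132  132
0.134  152  119   68   51   51   40   58  134  132  133  133  134  135  135  135  135  134  133  133  132
0.140  159  119   71   53   51   42   58  132  131  133  133  133  134  135  135  135  134  133  132  131
0.146  156  114   71   53   52   43   60  137  132  133  132  132  134  135  135  134  134  133  132  131
0.152  156  115   67   49   50   43   49   99  146  149  137  137  144  149  150  147  141  138  139  146
0.158  156  107   53   49   51   45   40   59  140  166  166  165  164  163  162  162  160  160  162  164
0.164  129  116   56   50   49   41   41   38   51   95  108  113  118  122  127  129  127  123  117  119
0.170   52   54   47   51   49   42   42   39   56  131  176  182  180  180  180  179  179  180  179  178
0.176   91   79   46   50   47   40   41   42   40   74  161  183  180  179  179  179  180  179  178  179
0.182   81   60   45   45   39   41   42 
[... 1060 characters left out ...]
  73  143  159  158  157  155  147  139  140  146  157   87   65
0.170   43   66   58   49   43   41   40   44  100  164  164  161  159  156  153  154  152  137   78   76
0.176  115   80   54   44   42   41   42   40   51  107  149  147  142  134  128  124  119  111  120   98
0.182  125  100   53   43   40   41   41   40   38   69  118  140  140  139  134  128  122  127  145  148
0.188  187  192  174  136   67   44   41   41   40   41   87  112  111  111  106  103  106  115  124  122
0.194  184  181  130   64   55   57   57   57   57   57   57   57   57   57   57   57   55   74  104  119
0.200   93   95   86   58   56   57   57   57   57   56   58   57   58   57   57   57   53  102  105   87
```

Emit:
{"name": "apply_moves", "arguments": {"moves": [[0,0,0,0,0,0.08,0.2],[0,0,0,0,0,0.16,0.2],[0,0,0,0,0,0.24,0.2],[0,0,0,0,0,0.32,0.2],[0,0,0,0,0,0.4,0.2],[0,0,0,0,0,0.48,0.2],[0,0,0,0,0,0.56,0.2],[0,0,0,0,0,0.64,0.2],[0,0,0.04,0,0,0.64,0.2],[0,0,0.08,0,0,0.64,0.2],[0,0,0.12,0,0,0.64,0.2],[0,0,0.145,0,0,0.64,0.2],[0,0,0.151,0,0,0.64,0.2],[0,0,0.151,0,0,0.64,0.2]]}}

```text
time_s: 9.4
tool_pos: [0.4986, 0.0635, 0.1008]
tool_rot: [-179.8, 0.0, 74.5]
force: [-2.8, 4.6, -3.7]
grip_width: 0.0294
grasp_force: 30.0
```

Run:
```python
from h import *
o=env.get_obs();print(o['force'],o['wrist_torque'],o['grasp_force'])
go([.4990,.064,.087],-16)
```

```text
[-2.81521515  4.60193979 -3.72388172] [ 0.96025541  0.68822782 -0.00183065] 29.960851636715233
t 9.4 pos [0.4986 0.0635 0.1008] rot [-1.7985e+02  2.0000e-02  7.4520e+01] yang -15.5 q [-31.   6.  22. 113.  -3.  62. -23.] -> shift [0.0028 0.0015 0.069 ] turn [-0.0018  0.0002  0.006 ]
```

Emit:
{"name": "apply_moves", "arguments": {"moves": [[0,0,0,0,0,0,0.4],[0,0,0,0,0,0,0.55],[0.006,-0.004,0,0,0,0,0.55],[0.006,-0.004,0,0,0,0,0.55],[0.006,-0.004,0.02,0,0,0,0.55],[0.006,-0.004,0.045,0,0,0,0.55],[0.006,-0.004,0.07,0,0,0,0.55],[0.006,-0.004,0.07,0,0,0,0.55]]}}

```text
time_s: 10.2
tool_pos: [0.4985, 0.0642, 0.086]
tool_rot: [-179.9, 0.1, 74.5]
force: [-0.2, 0.5, -1.0]
grip_width: 0.0477
grasp_force: 0.0
```

Run:
```python
from h import *
o=env.get_obs();print(o['force'],o['wrist_torque'],o['grip_width'])
go([.4990,.064,.087],-16)
```

```text
[-0.19205341  0.47942062 -1.0476595 ] [-0.10059598  0.06385805 -0.0522492 ] 0.04770085034807068
t 10.2 pos [0.4985 0.0642 0.086 ] rot [-1.7991e+02  6.0000e-02  7.4500e+01] yang -15.5 q [-31.   7.  22. 114.  -3.  60. -23.] -> shift [-0.0004  0.0025 -0.0051] turn [-0.001   0.0007  0.0059]
```

No contact. Close and raise (30 mm).

Emit:
{"name": "apply_moves", "arguments": {"moves": [[0,0,0,0,0,0,0.3],[0,0,0,0,0,0,0.2],[0,0,0,0,0,0,0.2],[0,0,0,0,0,0,0.2],[0,0,0,0,0,0,0.2]], "grip_force": 30}}

```text
time_s: 10.7
tool_pos: [0.4988, 0.0646, 0.0872]
tool_rot: [-179.9, -0.0, 74.5]
force: [-3.3, 0.1, 2.6]
grip_width: 0.0292
grasp_force: 30.0
```

Run:
```python
from h import *
o=env.get_obs();print(o['force'],o['wrist_torque'],o['grip_width'],o['grasp_force'])
go([.4990,.064,.116],-16)
```

```text
[-3.32135586  0.10089549  2.6366852 ] [0.00454887 0.71264339 0.02498202] 0.02920576055779104 29.99943220987916
t 10.7 pos [0.4988 0.0646 0.0872] rot [-179.94   -0.     74.51] yang -15.5 q [-31.   7.  22. 114.  -3.  60. -23.] -> shift [-0.0027  0.0015 -0.144 ] turn [-0.0007 -0.0001  0.0059]
```

Emit:
{"name": "apply_moves", "arguments": {"moves": [[0,0,-0.03,0,0,0,0.2],[0,-0.003,-0.06,0,0,0,0.2],[0,-0.003,-0.09,0,0,0,0.2],[0,-0.003,-0.12,0,0,0,0.2],[0,-0.003,-0.146,0,0,-0.04,0.2],[0,-0.003,-0.146,0,0,-0.1,0.2],[0,-0.003,-0.146,0,0,-0.16,0.2],[0,-0.003,-0.146,0,0,-0.16,0.2],[0,-0.003,-0.146,0,0,-0.16,0.2]]}}

```text
time_s: 11.6
tool_pos: [0.4988, 0.0646, 0.1165]
tool_rot: [180.0, -0.0, 88.1]
force: [-0.0, 0.7, -1.8]
grip_width: 0.0293
grasp_force: 30.0
```

Run:
```python
from h import *
o=env.get_obs();print(o['force'],o['wrist_torque'],o['grip_width'],o['grasp_force'])
go([.4990,.064,.1167],60)
im,c=snap('scene','h.png')
a0=cv2.imread('pics/scene1.png')
ax=np.array([.4985,.0645]);v=np.array([-.554,.833])
f=lambda p:np.round(proj(c,p),2)
for z in (.096,.122,.124,.126,.128): print(z,'front',f((*(ax+v*.015),z)))
g0=cv2.cvtColor(a0,cv2.COLOR_BGR2GRAY);g=cv2.cvtColor(im,cv2.COLOR_RGB2GRAY)
print('start rows215-225');print(g0[214:226,236:243])
print('now rows 200-216');print(g[200:216,234:243])
y=np.radians(106);u=np.array([np.cos(y),np.sin(y)])
for z in (.124,.126,.128): print('tip',f((*(ax+u*.037),z)))
print('start tip');print(g0[208:218,228:240]);print('now');print(g[208:218,228:240])
b=cv2.resize(im[195:225,220:250,::-1],None,fx=14,fy=14,interpolation=cv2.INTER_CUBIC)
b0=cv2.resize(a0[195:225,220:250],None,fx=14,fy=14,interpolation=cv2.INTER_CUBIC) if 0 else cv2.resize(im[150:270,190:310,::-1],(420,420),interpolation=cv2.INTER_CUBIC)
cv2.imwrite('pics/hh.png',np.hstack([b,b0])[:, :800])
```

```text
[-0.0128108   0.67335449 -1.84967124] [0.05476308 0.1441622  0.00925457] 0.029302968494645972 29.99948433134705
t 11.6 pos [0.4988 0.0646 0.1165] rot [ 1.7999e+02 -1.0000e-02  8.8130e+01] yang -1.9 q [-31.   5.  21. 112.  -2.  63. -10.] -> shift [-0.0031  0.0013 -0.0009] turn [ 2.000e-04 -1.000e-04 -7.199e-01]
0.096 front [238.23 218.91]
0.122 front [238.05 208.46]
0.124 front [238.03 207.64]
0.126 front [238.02 206.82]
0.128 front [238.01 206.  ]
start rows215-225
[[199 201 203 200 197 194 184]
 [199 200 204 200 197 195 183]
 [200 200 205 201 198 194 184]
 [202 202 204 201 201 197 185]
 [176 186 208 184 175 153 128]
 [133 134 139 135 132 139 150]
 [157 147 143 147 160 162 164]
 [191 173 195 191 171 167 165]
 [200 174 203 204 202 192 185]
 [203 201 203 202 202 194 184]
 [201 203 202 202 202 192 184]
 [200 203 201 201 201 190 180]]
now rows 200-216
[[160 164 166 167 166 167 165 132  39]
 [161 163 167 167 166 167 166 132  40]
 [162 163 167 167 166 168 165 100  41]
 [162 163 166 167 166 167 165  97  42]
 [162 163 167 167 165 168 165  97  41]
 [163 164 168 168 167 168 165  97  42]
 [154 
[... 780 characters left out ...]
15 129 185 200 199 201 203 200]
 [158 168 155 116 114 106  99 203 199 200 204 200]
 [118 119 117 116 115  86  86 204 200 200 205 201]
 [124 124 125 122 108  66  89 208 202 202 204 201]]
now
[[154 146 139 138 137 138 126 115 123 127 128 127]
 [148 126 126 127 136 132 126 117 125 128 129 128]
 [170 158 141 140 119 123 118 117 125 128 129 128]
 [157 158 162 164 180 202 137 116 125 128 130 127]
 [163 167 173 195 251 197 127 116 124 128 130 129]
 [192 214 204 180 169 174  92 117 123 128 130 129]
 [230 228 230 140 109 125 176 116 124 128 130 129]
 [152 161 148 109 109 103  82 118 123 128 130 129]
 [112 112 111 110 108  83  65 120 125 128 130 129]
 [118 118 119 115 102  61  66 120 124 128 130 129]]
```

View pics/hh.png

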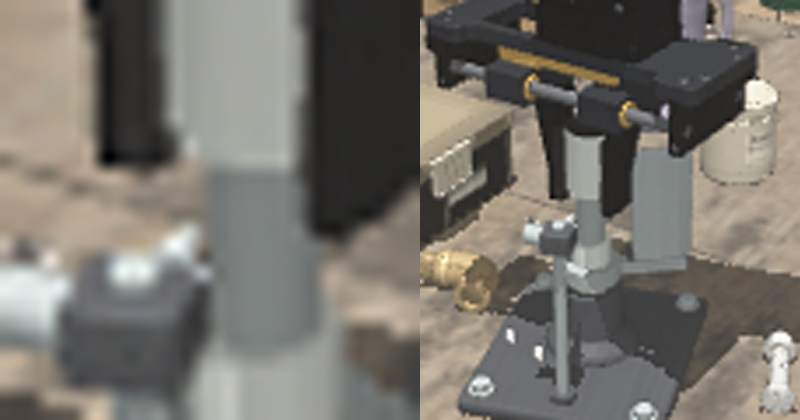

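Run:
```python
from h import *
cs=viewer.get_calibration('scene');ct=viewer.get_calibration('top')
A=lambda x,y:(205+(x-3)/7,185+(y-3)/7)
for q in [(76,425),(132,460)]:
    p=atz(ray(cs,A(*q)),.012); t=np.array(proj(ct,p)); print('mark',p.round(3),'top px',t.round(1),'b',((t-[150,160])*4.5+1.75).round())
ax=np.array([.4985,.0645]);y=np.radians(106);u=np.array([np.cos(y),np.sin(y)]);n=np.array([np.sin(y),-np.cos(y)])
a0=cv2.imread('pics/scene1.png');t0=cv2.imread('pics/top1.png')
def pan(im,c,x0,y0,w,k,z,draw):
    o=cv2.resize(im[y0:y0+w,x0:x0+w],None,fx=k,fy=k,interpolation=cv2.INTER_CUBIC)
    if draw:
        F=lambda p:tuple(int(round(v)) for v in (np.array(proj(c,p))-[x0,y0]+.5)*k-.5)
        def L(p,q,col): cv2.line(o,F(p),F(q),col,1)
        B=lambda r,s,h:(*(ax+u*r+n*s),h)
        for h in(z-.007,z+.007):
            for s in(-.009,.009): L(B(.055,s,h),B(.073,s,h),(0,255,0))
            for r in(.055,.073): L(B(r,-.009,h),B(r,.009,h),(0,255,0))
        L(B(.055,0,z),B(.037,0,z),(0,0,255))
    return o
r1=[pan(a0,cs,219,202,24,11,z,d) for z,d in((.127,0),(.127,1),(.119,1))]
r2=[pan(t0,ct,190,208,24,11,z,d) for z,d in((.127,0),(.127,1),(.119,1))]
cv2.imwrite('pics/z.png',np.vstack([np.hstack(r1),np.hstack(r2)]))
```

```text
mark [0.548 0.088 0.012] top px [217.3 203.3] b [304. 197.]
mark [0.521 0.094 0.012] top px [215.1 212.4] b [295. 238.]
```

View pics/z.png

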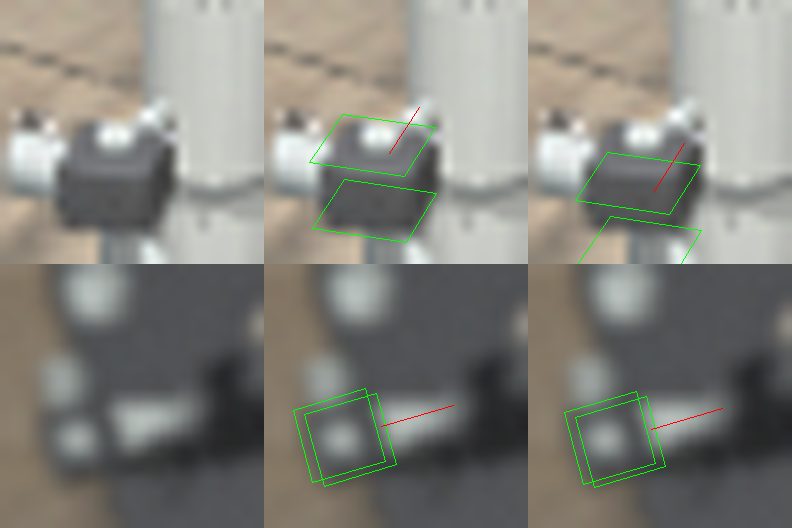

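Emit:
{"name": "apply_moves", "arguments": {"moves": [[0,0,-0.004,0,0,0,0.2],[0,0,-0.004,0,0,0,0.2],[0,0,-0.004,0,0,0,0.2],[0,0,-0.004,0,0,0,0.2],[0,0,-0.004,0,0,-0.04,0.2],[0,0,-0.004,0,0,-0.08,0.2],[0,0,-0.004,0,0,-0.12,0.2],[0,0,-0.004,0,0,-0.16,0.2],[0,0,-0.004,0,0,-0.2,0.2],[0,0,-0.004,0,0,-0.24,0.2],[0,0,-0.004,0,0,-0.28,0.2],[0,0,-0.004,0,0,-0.32,0.2],[0,0,-0.004,0,0,-0.32,0.2]]}}

```text
time_s: 12.95
tool_pos: [0.4986, 0.0646, 0.117]
tool_rot: [-180.0, -0.0, 115.8]
force: [-0.6, 1.2, -1.5]
grip_width: 0.0295
grasp_force: 30.1
```

```bash
cat > chk.py <<'E'
from h import *
o=env.get_obs();print(o['force'],o['wrist_torque'],o['grip_width'],o['grasp_force'])
go([.4990,.0645,.1172],60)
im,c=snap('scene','l.png')
m=masks_of('scene','lever_tab')[:1]
if m:
    ys,xs=np.nonzero(m[0]['pixels']); print('mask',m[0]['conf'],xs.min(),xs.max(),ys.min(),ys.max(),m[0]['location'])
f=lambda p:np.round(proj(c,p),1)
for a in (222,230,240,250,260,268):
    w=np.radians(a);d=np.array([np.cos(w),np.sin(w)]);print(a,f((*([.4985,.0645]+d*.0645),.15)),f((*([.4985,.0645]+d*.0645),.075)))
g=cv2.cvtColor(im,cv2.COLOR_RGB2GRAY);print(g[203:211,236:240].T)
E
python3 chk.py
```

```text
[-0.64068631  1.18764251 -1.45461229] [ 0.13695483  0.12644695 -0.0703567 ] 0.029535976875390405 30.07156594656408
t 12.95 pos [0.4986 0.0646 0.117 ] rot [-1.7999e+02 -1.0000e-02  1.1575e+02] yang 25.8 q [-29.   5.  20. 112.  -2.  63.  17.] -> shift [-0.0014  0.0016 -0.0009] turn [-1.000e-04 -2.000e-04 -3.985e-01]
222 [267.2 191.2] [266.4 220.7]
230 [266.  189.4] [265.3 218.8]
240 [263.8 187.3] [263.2 216.5]
250 [260.9 185.5] [260.4 214.4]
260 [257.3 183.9] [257.  212.7]
268 [254.2 182.9] [254.  211.5]
[[165 166 167 157 126 123 125 125]
 [168 168 169 161 130 127 129 128]
 [166 167 168 159 130 128 130 130]
 [167 166 167 159 129 128 127 128]]
```

Emit:
{"name": "apply_moves", "arguments": {"moves": [[0,0,0,0,0,-0.04,0.2],[0,0,0,0,0,-0.08,0.2],[0,0,0,0,0,-0.12,0.2],[0,0,0,0,0,-0.16,0.2],[0,0,0,0,0,-0.2,0.2],[0,0,0,0,0,-0.24,0.2],[0,0,0,0,0,-0.28,0.2],[0,0,0,0,0,-0.32,0.2],[0,0,0,0,0,-0.35,0.2],[0,0,0,0,0,-0.35,0.2]]}}

```text
time_s: 14.05
tool_pos: [0.4985, 0.0645, 0.117]
tool_rot: [-180.0, -0.0, 145.8]
force: [-0.7, 0.6, -2.2]
grip_width: 0.0294
grasp_force: 30.2
```

```bash
python3 chk.py
```

```text
[-0.71841677  0.56395332 -2.20978453] [ 0.18524128  0.24927027 -0.05484626] 0.029385012932433983 30.167015329934657
t 14.05 pos [0.4985 0.0645 0.117 ] rot [-1.7998e+02 -2.0000e-02  1.4578e+02] yang 55.8 q [-28.   5.  19. 112.  -2.  63.  47.] -> shift [-0.0021  0.0013 -0.001 ] turn [-0.0002 -0.0003 -0.0491]
mask 0.83 233 255 185 231 [247.5, 212.5]
222 [267.2 191.2] [266.4 220.7]
230 [266.  189.4] [265.3 218.8]
240 [263.8 187.3] [263.2 216.5]
250 [260.9 185.5] [260.4 214.4]
260 [257.3 183.9] [257.  212.7]
268 [254.2 182.9] [254.  211.5]
[[164 191 193 170 126 123 125 125]
 [167 165 166 159 129 127 128 128]
 [168 166 168 160 130 128 129 130]
 [167 164 166 157 129 126 128 128]]
```

Emit:
{"name": "apply_moves", "arguments": {"moves": [[0,0,0,0,0,-0.02,0.2],[0,0,0,0,0,-0.035,0.2],[0,0,0,0,0,-0.05,0.2],[0,0,0,0,0,-0.05,0.2]]}}

```text
time_s: 14.55
tool_pos: [0.4984, 0.0645, 0.117]
tool_rot: [-180.0, -0.0, 150.1]
force: [-2.9, -0.1, -2.2]
grip_width: 0.0294
grasp_force: 31.8
```

```bash
python3 chk.py | head -3
```

```text
[-2.91911297 -0.09511847 -2.18386983] [ 0.11812865  0.54506282 -0.23567648] 0.02939989161284762 31.83069965802133
t 14.55 pos [0.4984 0.0645 0.117 ] rot [-1.7998e+02 -4.0000e-02  1.5014e+02] yang 60.1 q [-28.   5.  18. 112.  -2.  63.  51.] -> shift [-0.0027  0.0014 -0.0011] turn [-0.0002 -0.0005  0.0016]
mask 0.61 232 255 184 232 [245.3, 212.1]
```

Emit:
{"name": "apply_moves", "arguments": {"moves": [[0,0,0,0,0,-0.004,0.2],[0,0,0,0,0,-0.004,0.2],[0,0,0,0,0,-0.004,0.2],[0,0,0,0,0,-0.004,0.2]]}}

```text
time_s: 15.05
tool_pos: [0.4984, 0.0645, 0.117]
tool_rot: [-180.0, -0.0, 150.5]
force: [-3.7, 1.0, -1.3]
grip_width: 0.0293
grasp_force: 32.2
```

```bash
python3 -c "
from h import *
o=env.get_obs();print(o['wrist_torque'],o['tool_pos'],o['grasp_force'])
print(env.sign_off())"
```

```text
[ 0.07844466  0.90311751 -0.31576602] [0.49844114 0.06454046 0.11697474] 32.22470555920154
the job is handed in; nothing more can be done
None
```

I handed the job in at about 15 s with the head still gripped at about 32 N, its lower edge within about 1–2 mm of the pointer tip by my image measurements, and the lever against its closed stop. The first grip was too shallow for a finger to reach the lever, so I lowered the post, re-gripped deeper and raised it again; sign-off gave no verdict, so the result is not confirmed.

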